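Load the ripening stand

ROBOT

A 6-joint arm with a two-finger parallel gripper is mounted at the origin on the work surface. World frame = base frame: x ahead of the robot, y to its left, z up, the work surface at z = 0. Lengths are in m, angles in rad, forces in N, time in s.
With the tool pointing down it reaches from about 0.4 to 0.825 m from the base axis. Payload 7 kg.
Tool frame: the origin (TCP) lies at the very end of the fingers, on their centre line; the grasp point (between the pads) lies arm.grip_point_offset behind it (arm.grip_point_offset is the distance from the TCP to the grasp point, in m); z points along the fingers, y is the line along which they close (so a half turn about z gives the same grasp; the last joint's range is limited). The gripper opens to 88 mm and grips with 3 to 60 N. Pads are 19 mm wide; open, the fingers measure 130 mm over their backs; the gripper's body (78 mm by 193 mm) begins 47 mm behind the grasp point.
Start: joints at [-0.897, 0.359, 0.012, 0, -1.224, -0.288], TCP at [0.254, -0.625, 0.227] pointing down, gripper open.
Joint ranges: [-3.07, 3.07], [-1.43, 2.12], [-1.02, 1.25], [-3.03, 1.67], [-3.05, -0], [-3.03, 3.03]. Speed limits (rad/s): [2.39, 2.39, 3.01, 3.14, 3.14, 3.14].

INTERFACE

Orientations are given as [roll, pitch, yaw] about the fixed x, y, z axes, in that order (R = Rz(yaw) Ry(pitch) Rx(roll)).
In Python, from station import arm gives the robot as it stands.
- The arm moves only by the shell command python3 -m crank 'ROWS' [OPENING] [FORCE]. ROWS is JSON, a list of rows, each an object of numbers: "dx", "dy", "dz": the shift along the tool's x, y, z in cm; "wx", "wy", "wz": the turn, a rotation vector about the tool's x, y, z in degrees. A call has exactly 10 rows; each row is the pose to reach, as a shift and turn from the pose commanded when the call began, along the tool's axes at that moment; what a row does not reach only later rows make up. A row lasts 1/8 s, in which the tool goes at most 62.5 mm and 10.7 degrees, less where a joint would pass 70% of its speed; a pose out of reach is approached as far as the arm can. A call with a gripper value outside its range is refused whole. OPENING is the finger opening in cm, from 0 to 8.76, set as the call begins (- or left out, the last holds). The fingers move at their own pace and stop on an object; FORCE is the grip in N (left out, the last holds). Time passes only in rows, so rows that repeat a pose let the fingers close, or fill a call up. It gives the time, the measured TCP pose, the force, the opening and the grip force at its end, in the units of the state.
- arm.get_state(): the state, without advancing time (a new reading comes with each control period).
- arm.grab_frame(name): name is "side" or "top" or "wrist"; returns the picture (420x560x3 uint8, red, green, blue); there is no depth.
- arm.calibration(name): a dict with "fx", "fy", "cx", "cy" (pixels), "world_from_camera" (4x4, takes a point from camera to world coordinates). Camera axes: x right, y down, z forward; pixel columns grow to the right and rows downward; lengths in m; the calibration is good to about 2 mm. A picture is of the moment at which its call begins: read the wrist's pose just before it. calibration takes no time and is no camera call; for the wrist camera it gives the pose at the moment of the call.
- arm.job_done(): hands the job in; it is judged then, once.
Trained networks look in the newest picture that a camera, given by its name, has taken for a name from the list of things; names that differ only in an ending like _2 or _b are one class to them, and where a whole thing is asked for, a point or a joint stands for the part that bears it (a point fixed in the world has none). Each returns a list of dicts, best first, with "confidence" (0 to 1); they miss things now and then, are a little off and sometimes report something else, mostly with a low value. They report only what shows in the picture. A call takes as long as a camera call.
- arm.find_in(camera, query): "centre" ([x, y, z] in m, in world coordinates, good to about 4 mm: the middle of the surface that is visible of it).
- arm.masks_of(camera, query): "pixels" (420x560 bool, what is visible of it).
- arm.mark_of(camera, query): "centre" ([x, y, z] in m, in world coordinates, good to about 4 mm: a listed point, or the origin of a listed thing).
The state is a dict: "t": time; "q": joint angles; "qd": joint speeds; "joint_efforts": joint torques, N m; "eef_pos": TCP position; "ee_rot": TCP orientation; "force": force on the tool from outside, world axes, zero at the start; "moment": the same for the moment, N m; "width": finger opening in m; "gripper_force": force on a finger pad.
Only numpy, scipy, OpenCV 4.12 (cv2) and the standard library are available. Lean on these libraries where they do the work, as an engineer would, in place of code of your own. Each camera call takes 0.05 s, during which the arm holds its last target. There are 200 camera calls.

TASK

Set the three whole round cheese wheels flat on the three dark round marks of the ripening stand, one centred on each mark, and leave the cut wheel and the square cheese lying where they are. Then put the loose shelf board on top, so that its four corner holes drop over the four pins together and it rests level on all four posts. Set everything down gently, do not drop or throw it.

Things in the scene. Friction and masses are not known exactly. Their poses are not given: they have to be found in the camera images.
- stand: Fixed wooden stand. Base board 264 x 110 x 10 mm, long along its x (within 0.2 rad of world x). Origin: centre of underside, z up. Dark marks 62 mm wide on its top (z 10 mm) at x = -72, 0, 72, y = 0. Posts 24 mm thick at x +-118, y +-41, flat tops at z 48; on each a 10 mm steel pin up to z 68, tapering to 4 mm above z 57. Left or right of the middle.
- shelf: Loose wooden board 264 x 110 x 10 mm, long along its x, 0.2 to 0.42 kg, flat on the table on the other side from the stand. Origin: centre of underside, z up. 16 mm through holes at x +-118, y +-41. Amid its top a dark upright grip 70 mm long (x), 20 mm thick (y), z 10 to 48 mm: pinch it across y. Fits either way round. Seated, its origin is 48 mm above the stand's origin.
- wheel1: Whole round cheese wheel, one of three alike: 56 mm across, 30 mm high, 56 to 112 g, plain ochre rind, faint ribs on top. Origin: centre of its underside, z up. Starts flat on the table, with 30 mm clear beside its rim to left and right (world y) of anything over 10 mm high. Grip it across its diameter.
- wheel2: Whole round cheese wheel, one of three alike: 56 mm across, 30 mm high, 56 to 112 g, plain ochre rind, faint ribs on top. Origin: centre of its underside, z up. Starts flat on the table, with 30 mm clear beside its rim to left and right (world y) of anything over 10 mm high. Grip it across its diameter.
- wheel3: Whole round cheese wheel, one of three alike: 56 mm across, 30 mm high, 56 to 112 g, plain ochre rind, faint ribs on top. Origin: centre of its underside, z up. Starts flat on the table, with 30 mm clear beside its rim to left and right (world y) of anything over 10 mm high. Grip it across its diameter.
- cut_wheel: A look-alike to leave alone: a wheel of the same size (56 mm across, 30 mm high) with a large wedge cut out (its part beyond x = -7 and y = -7 mm is missing), pale cut faces. Origin: centre of its underside, z up.
- square_cheese: A look-alike to leave alone: a square cheese, 52 x 52 x 30 mm, same rind. Origin: centre of its underside, z up.

How it is judged:
By the outcome, as a careful person would: the job done as asked, in the order asked, and still so for the second after the job is handed in, with the robot touching nothing.
It also fails if it takes over 115 s, if anything falls off the work surface, if the arm or the gripper's body presses on something with over 40 N, if the wrist force passes 120 N, or if a joint passes its speed limit or range.

## Working session

There is one attempt and no reset: what is moved stays moved. The work goes in short steps, Python scripts to look and compute and a shell command to move; the robot and the scene stay as the last step left them, time stands still between calls to the robot, and variables do not carry over. Pictures are saved under pics/ and viewed, at most 14 in all, crops included, and the job is handed in when it is done.

```bash
ls; mkdir -p pics; python3 - <<'E'
from station import arm
import cv2,numpy as np
s=arm.get_state();print(s['t'],s['eef_pos'],s['ee_rot'],s['width'],arm.grip_point_offset)
for c in ['top','side']:
    f=arm.grab_frame(c);cv2.imwrite(f'pics/{c}0.png',f[:,:,::-1])
    for q in ['stand','shelf','wheel1','cut_wheel','square_cheese']:
        print(c,q,[(np.round(d['centre'],3).tolist(),round(d['confidence'],2)) for d in arm.mark_of(c,q)])
k=arm.calibration('top');print(k)
E
```

```text
pics
0.0 [ 0.25379809 -0.62492155  0.22562598] [ 3.13994495e+00 -1.14313887e-04 -2.75593821e+00] 0.08757432349309817 0.0188
top stand [([0.541, -0.198, -0.003], 0.84)]
top shelf [([0.55, 0.216, -0.0], 0.9)]
top wheel1 [([0.575, -0.386, 0.001], 0.81), ([0.446, 0.006, -0.0], 0.74), ([0.669, -0.035, -0.0], 0.7)]
top cut_wheel [([0.562, 0.03, -0.003], 0.67)]
top square_cheese [([0.475, 0.375, -0.001], 0.73)]
side stand [([0.544, -0.204, -0.007], 0.94)]
side shelf [([0.55, 0.217, 0.0], 0.86)]
side wheel1 [([0.667, -0.031, 0.001], 0.77), ([0.582, -0.387, -0.002], 0.62), ([0.446, 0.007, -0.002], 0.56)]
side cut_wheel [([0.559, 0.032, 0.0], 0.84), ([0.449, 0.01, -0.004], 0.45)]
side square_cheese [([0.474, 0.379, 0.002], 0.66)]
{'fx': 485.468575572618, 'fy': 485.468575572618, 'cx': 286.1680721336334, 'cy': 203.704657163359, 'world_from_camera': array([[-0.01074351, -0.9894601 ,  0.14440666,  0.36557303],
       [-0.99970352,  0.00747263, -0.02317385,  0.0184959 ],
       [ 0.02185051, -0.14461282, -0.98924703,  1.21414999],
       [ 0.        ,  0.        ,  0.        ,  1.        ]])}
```

View pics/top0.png

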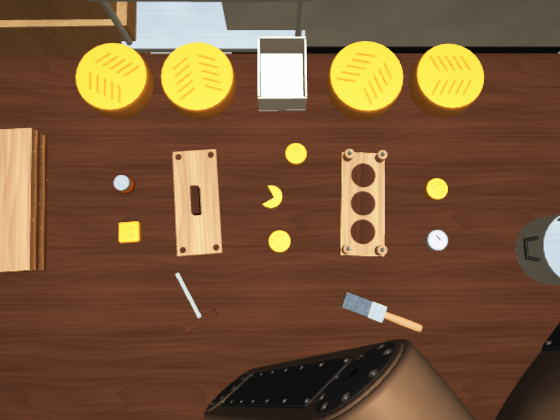

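View pics/side0.png

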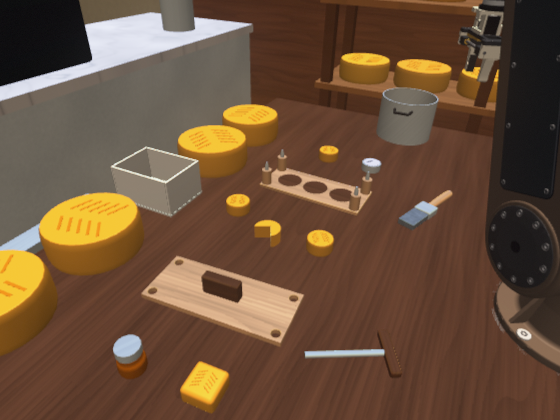

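The top view shows the stand at (363,203) and the shelf at (197,202). The whole wheels are at (296,154), (280,241) and (437,189), the cut wheel at (271,197), and the square cheese at (129,232). All of this agrees with the networks. Next I'll measure the poses more precisely.

```bash
cat > h.py <<'E'
from station import arm
import cv2,numpy as np
from scipy.optimize import least_squares
def proj(k,P):
    T=np.linalg.inv(k['world_from_camera']);C=np.asarray(P)@T[:3,:3].T+T[:3,3]
    return np.c_[k['fx']*C[:,0]/C[:,2]+k['cx'],k['fy']*C[:,1]/C[:,2]+k['cy']]
def back(k,uv,z):
    uv=np.atleast_2d(uv);W=k['world_from_camera']
    d=np.c_[(uv[:,0]-k['cx'])/k['fx'],(uv[:,1]-k['cy'])/k['fy'],np.ones(len(uv))]@W[:3,:3].T
    return W[:3,3]+d*((z-W[2,3])/d[:,2])[:,None]
def cen(poly):
    m=cv2.moments(cv2.convexHull(poly.astype(np.float32)));return np.array([m['m10'],m['m01']])/m['m00']
a=np.linspace(0,2*np.pi,60,endpoint=False)
def wheel(k,mask,z0=0.):
    ys,xs=np.nonzero(mask);hull=cv2.convexHull(np.c_[xs,ys].astype(np.float32))
    c=np.array([xs.mean(),ys.mean()])
    mod=lambda p:cen(proj(k,[[p[0]+.028*np.cos(t),p[1]+.028*np.sin(t),z0+h] for h in(0,.03) for t in a]))
    p0=back(k,c,z0+.015)[0,:2]
    return least_squares(lambda p:mod(p)-c,p0).x, len(xs), cv2.contourArea(cv2.convexHull(proj(k,[[p0[0]+.028*np.cos(t),p0[1]+.028*np.sin(t),z0+h] for h in(0,.03) for t in a]).astype(np.float32)))
def blobs(k,img,mask,z,thr,amin=6):
    ys,xs=np.nonzero(mask);hm=np.zeros(mask.shape,np.uint8)
    cv2.fillConvexPoly(hm,cv2.convexHull(np.c_[xs,ys].astype(np.int32)),1)
    d=((img.max(2)<thr)&(hm>0)).astype(np.uint8)
    n,l,st,ce=cv2.connectedComponentsWithStats(d,connectivity=4)
    return [(int(st[i,4]),ce[i].round(1).tolist(),back(k,ce[i],z)[0].round(4).tolist()) for i in range(1,n) if st[i,4]>=amin]
E
python3 - <<'E'
from h import *
for c in ['top','side']:
    f=arm.grab_frame(c);k=arm.calibration(c)
    for q in ['wheel1','cut_wheel']:
        for d in arm.masks_of(c,q): 
            p,n,m=wheel(k,d['pixels']);print(c,q,round(d['confidence'],2),p.round(4),n,round(m))
    for q in ['stand','shelf']:
        d=arm.masks_of(c,q)[0]
        for b in blobs(k,f,d['pixels'],.01,110): print(c,q,b)
E
```

```text
top wheel1 0.91 [0.4478 0.0083] 416 424
top wheel1 0.69 [ 0.668  -0.0342] 423 438
top wheel1 0.59 [ 0.5759 -0.3877] 427 476
top cut_wheel 0.6 [0.5559 0.0205] 227 431
top cut_wheel 0.52 [ 0.54   -0.2014] 4535 448
top stand (29, [365.6, 150.9], [0.6762, -0.2144, 0.01])
top stand (17, [345.6, 158.2], [0.6575, -0.1625, 0.01])
top stand (22, [377.5, 159.0], [0.6548, -0.2441, 0.01])
top stand (6, [386.3, 159.3], [0.6539, -0.2667, 0.01])
top stand (186, [386.0, 192.8], [0.5674, -0.2624, 0.01])
top stand (390, [362.6, 175.0], [0.6135, -0.2046, 0.01])
top stand (395, [362.5, 203.1], [0.5415, -0.2019, 0.01])
top stand (411, [362.2, 231.5], [0.4698, -0.1986, 0.01])
top stand (6, [386.0, 226.5], [0.4818, -0.2589, 0.01])
top stand (13, [385.9, 231.7], [0.4688, -0.2582, 0.01])
top stand (7, [385.9, 237.3], [0.4549, -0.2574, 0.01])
top stand (11, [386.1, 243.7], [0.4388, -0.2574, 0.01])
top stand (14, [376.0, 250.9], [0.4212, -0.2315, 0.01])
top shelf (6, [218.0, 174.5], [0.6171, 0.1614, 0.01])
top shelf (249, [195.3, 200.1], [0.5523, 0.2174, 0.01])
top shelf (11, [219.0, 191.0], [0.5748, 0.1585, 0.01])
top shelf (27, [220.4, 211.1], [0.5239, 0.1545, 0.01])
top shelf (13, [215.5, 246.8], [0.4351, 0.1658, 0.01])
top shelf (16, [182.6, 249.8], [0.4287, 0.2466, 0.01])
side wheel1 0.83 [0.4527 0.0072] 615 682
side wheel1 0.55 [ 0.6752 -0.0368] 508 511
side wheel1 0.5 [ 0.5815 -0.3868] 296 311
side cut_wheel 0.64 [0.5654 0.0198] 464 626
side stand (1199, [324.4, 169.5], [0.5581, -0.3015, 0.01])
side stand (93, [273.3, 163.2], [0.6976, -0.2683, 0.01])
side stand (11, [260.6, 177.9], [0.6895, -0.1788, 0.01])
side stand (180, [289.4, 179.7], [0.619, -0.2057, 0.01])
side stand (201, [314.8, 187.1], [0.5465, -0.2023, 0.01])
side stand (11, [370.7, 186.2], [0.4211, -0.274, 0.01])
side stand (204, [340.7, 194.6], [0.4762, -0.1988, 0.01])Traceback (most recent call last):
  File "<stdin>", line 8, in <module>
IndexError: list index out of range
```

```bash
python3 -m crank '[{"dx":-5,"dy":2,"dz":-1,"wz":3},{"dx":-10,"dy":4,"dz":-2,"wz":6},{"dx":-15,"dy":6,"dz":-3,"wz":9},{"dx":-20,"dy":8,"dz":-4,"wz":12},{"dx":-25,"dy":10,"dz":-4.5,"wz":15},{"dx":-30,"dy":12,"dz":-4.5,"wz":17},{"dx":-35,"dy":14,"dz":-4.5,"wz":19},{"dx":-39,"dy":15.5,"dz":-4.5,"wz":21},{"dx":-40.8,"dy":16.4,"dz":-4.5,"wz":22.1},{"dx":-40.8,"dy":16.4,"dz":-4.5,"wz":22.1}]'
cat >> h.py <<'E'
def look(name):
    s=arm.get_state();f=arm.grab_frame('wrist');k=arm.calibration('wrist')
    cv2.imwrite(f'pics/{name}.png',f[:,:,::-1])
    print(s['t'],np.round(s['eef_pos'],4),np.round(s['ee_rot'],4));return f,k
E
python3 - <<'E'
from h import *
f,k=look('w1')
for d in arm.masks_of('wrist','wheel1'):
    p,n,m=wheel(k,d['pixels']);print(round(d['confidence'],2),p.round(4),n,round(m))
for d in arm.masks_of('wrist','stand')[:1]:
    for b in blobs(k,f,d['pixels'],.01,110,100): print(b)
E
```

```text
1.1 [ 0.2539 -0.6254  0.2266] [-3.1416 -0.     -2.7558]$[0]: bad value
```

View pics/w1.png

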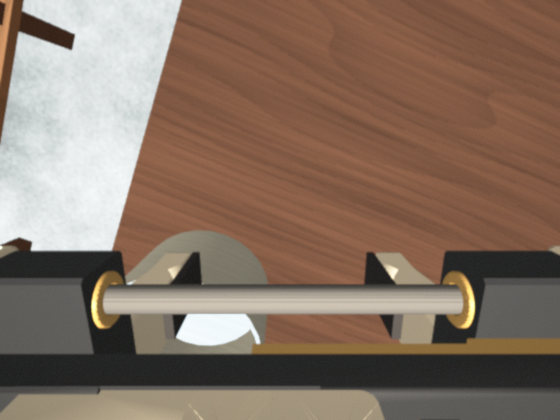

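The move was refused, so the arm has not moved and the wrist view shows only empty table and a pot. I'll give all six keys in each row.

```bash
python3 -m crank '[{"dx":-5,"dy":2,"dz":-1,"wx":0,"wy":0,"wz":3},{"dx":-10,"dy":4,"dz":-2,"wx":0,"wy":0,"wz":6},{"dx":-15,"dy":6,"dz":-3,"wx":0,"wy":0,"wz":9},{"dx":-20,"dy":8,"dz":-4,"wx":0,"wy":0,"wz":12},{"dx":-25,"dy":10,"dz":-4.5,"wx":0,"wy":0,"wz":15},{"dx":-30,"dy":12,"dz":-4.5,"wx":0,"wy":0,"wz":17},{"dx":-35,"dy":14,"dz":-4.5,"wx":0,"wy":0,"wz":19},{"dx":-39,"dy":15.5,"dz":-4.5,"wx":0,"wy":0,"wz":21},{"dx":-40.8,"dy":16.4,"dz":-4.5,"wx":0,"wy":0,"wz":22.1},{"dx":-40.8,"dy":16.4,"dz":-4.5,"wx":0,"wy":0,"wz":22.1}]'
python3 - <<'E'
from h import *
f,k=look('w2');print(k['world_from_camera'].round(3))
for d in arm.masks_of('wrist','wheel1'):
    p,n,m=wheel(k,d['pixels']);print(round(d['confidence'],2),p.round(4),n,round(m))
for d in arm.masks_of('wrist','stand')[:1]:
    for b in blobs(k,f,d['pixels'],.01,110,100): print(b)
E
```

```text
t: 2.5
eef_pos: [0.5712, -0.3187, 0.2713]
ee_rot: [3.141, -0.0, -3.139]
force: [0.1, -0.6, -0.7]
width: 0.0876
gripper_force: 0.0
2.5 [ 0.5712 -0.3187  0.2713] [ 3.1415e+00 -3.0000e-04 -3.1393e+00]
[[-0.002  0.962  0.273  0.497]
 [ 1.     0.002  0.    -0.319]
 [-0.     0.273 -0.962  0.43 ]
 [ 0.     0.     0.     1.   ]]
0.77 [ 0.5761 -0.3862] 1505 1674
0.72 [ 0.4512 -0.0064] 1361 2806
0.55 [ 0.6513 -0.0384] 569 1887
(124, [371.6, 259.1], [0.6782, -0.1937, 0.01])
```

View pics/w2.png

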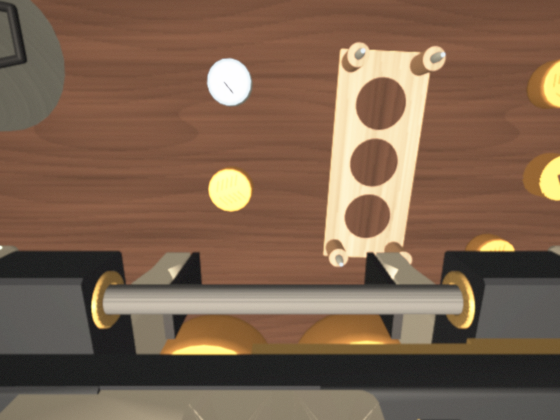

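The wrist view shows the wheel at (230,190) clear of anything and the stand marks at (381,103), (374,162) and (367,216). I'll measure the marks from this image.

```bash
cat >> h.py <<'E'
def marks(f,k,seeds,z=.01,half=34):
    g=f.max(2);out=[]
    for u,v in seeds:
        x0,y0=int(u)-half,int(v)-half;c=g[y0:y0+2*half,x0:x0+2*half]
        t,b=cv2.threshold(c,0,255,cv2.THRESH_BINARY_INV|cv2.THRESH_OTSU)
        n,l,st,ce=cv2.connectedComponentsWithStats(b,connectivity=4);i=l[half,half]
        P=back(k,np.argwhere(l==i)[:,::-1]+[x0,y0],z)
        out.append(P[:,:2].mean(0));print('mark',out[-1].round(4),'size',np.ptp(P[:,:2],axis=0).round(4),t)
    o=np.array(out)
    if len(o)>1: d=o[0]-o[-1];print('spacing',np.hypot(*d),'yaw deg',np.degrees(np.arctan2(d[1],d[0])))
    return o
E
python3 - <<'E'
from h import *
f=cv2.imread('pics/w2.png')[:,:,::-1];k=arm.calibration('wrist')
marks(f,k,[(367,216),(374,162),(381,103)],half=30)
d=f.astype(int);m=((d[:,:,0]-d[:,:,2]>80)&(d[:,:,0]>120)).astype(np.uint8)
n,l,st,ce=cv2.connectedComponentsWithStats(m);i=l[190,230];print(st[i],wheel(k,l==i))
p=lambda x,y,z:proj(k,[[x,y,z]]).round(1)
print(p(.5761,-.3862,.03))
E
```

```text
mark [ 0.6148 -0.2057] size [0.0592 0.0602] 188.0
mark [ 0.5425 -0.2027] size [0.0591 0.0607] 188.0
mark [ 0.4703 -0.1994] size [0.0606 0.0607] 187.0
spacing 0.1445807766504048 yaw deg -2.4856688397486417
[     0      0    560    420 223936] (array([ 0.60070196, -0.32931646]), 223936, 1592.3274593987735)
[[230.3 190.7]]
```

```bash
python3 -m crank '[{"dx":-0.3,"dy":-3.5,"dz":3,"wx":0,"wy":0,"wz":0},{"dx":-0.5,"dy":-6,"dz":8,"wx":0,"wy":0,"wz":0},{"dx":-0.5,"dy":-6.8,"dz":13,"wx":0,"wy":0,"wz":0},{"dx":-0.5,"dy":-6.8,"dz":18,"wx":0,"wy":0,"wz":0},{"dx":-0.5,"dy":-6.8,"dz":21,"wx":0,"wy":0,"wz":0},{"dx":-0.5,"dy":-6.8,"dz":23,"wx":0,"wy":0,"wz":0},{"dx":-0.5,"dy":-6.8,"dz":24.5,"wx":0,"wy":0,"wz":0},{"dx":-0.5,"dy":-6.8,"dz":25.7,"wx":0,"wy":0,"wz":0},{"dx":-0.5,"dy":-6.8,"dz":26.5,"wx":0,"wy":0,"wz":0},{"dx":-0.5,"dy":-6.8,"dz":26.5,"wx":0,"wy":0,"wz":0}]'
python3 -m crank '[{"dx":0,"dy":0,"dz":0,"wx":0,"wy":0,"wz":0},{"dx":0,"dy":0,"dz":0,"wx":0,"wy":0,"wz":0},{"dx":0,"dy":0,"dz":0,"wx":0,"wy":0,"wz":0},{"dx":0,"dy":0,"dz":0,"wx":0,"wy":0,"wz":0},{"dx":0,"dy":0,"dz":0,"wx":0,"wy":0,"wz":0},{"dx":0,"dy":0,"dz":0,"wx":0,"wy":0,"wz":0},{"dx":0,"dy":0,"dz":0,"wx":0,"wy":0,"wz":0},{"dx":0,"dy":0,"dz":0,"wx":0,"wy":0,"wz":0},{"dx":0,"dy":0,"dz":0,"wx":0,"wy":0,"wz":0},{"dx":0,"dy":0,"dz":0,"wx":0,"wy":0,"wz":0}]' 5 20
```

```text
t: 3.9
eef_pos: [0.5751, -0.3879, 0.0063]
ee_rot: [3.141, -0.0, -3.142]
force: [0.1, -0.3, 0.3]
width: 0.0877
gripper_force: 0.0
t: 5.15
eef_pos: [0.5754, -0.3878, 0.0069]
ee_rot: [-3.142, 0.0, -3.141]
force: [-1.2, 2.8, 5.5]
width: 0.0553
gripper_force: 20.0
```

```bash
python3 -m crank '[{"dx":0,"dy":0,"dz":-1,"wx":0,"wy":0,"wz":0},{"dx":0,"dy":0,"dz":-3.5,"wx":0,"wy":0,"wz":0},{"dx":0,"dy":0.5,"dz":-6.5,"wx":0,"wy":0,"wz":0},{"dx":-0.5,"dy":2,"dz":-9,"wx":0,"wy":0,"wz":0},{"dx":-1,"dy":5,"dz":-9.5,"wx":0,"wy":0,"wz":0},{"dx":-2,"dy":9,"dz":-9.5,"wx":0,"wy":0,"wz":0},{"dx":-3,"dy":13,"dz":-9.5,"wx":0,"wy":0,"wz":0},{"dx":-3.9,"dy":16.5,"dz":-9.5,"wx":0,"wy":0,"wz":0},{"dx":-3.9,"dy":18.2,"dz":-9.5,"wx":0,"wy":0,"wz":0},{"dx":-3.9,"dy":18.2,"dz":-9.5,"wx":0,"wy":0,"wz":0}]'
python3 - <<'E'
from h import *
f,k=look('w3');marks(f,k,[tuple(proj(k,[[.5425,-.2027,.01]])[0]),tuple(proj(k,[[.4703,-.1994,.01]])[0])],half=60)
E
```

```text
t: 6.4
eef_pos: [0.6141, -0.2051, 0.1017]
ee_rot: [-3.142, -0.0, -3.14]
force: [-0.3, -0.3, -1.5]
width: 0.0555
gripper_force: 20.0
6.4 [ 0.6141 -0.2051  0.1017] [-3.1416e+00 -2.0000e-04 -3.1401e+00]
mark [ 0.543 -0.202] size [0.0608 0.061 ] 184.0Traceback (most recent call last):
  File "<stdin>", line 2, in <module>
  File "h.py", line 35, in marks
    n,l,st,ce=cv2.connectedComponentsWithStats(b,connectivity=4);i=l[half,half]
                                                                   ~^^^^^^^^^^^
TypeError: 'NoneType' object is not subscriptable
```

View pics/w3.png

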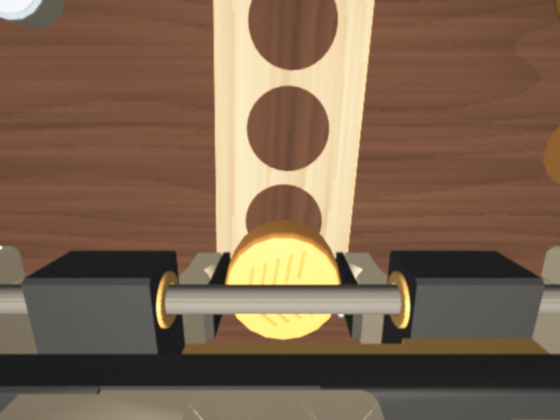

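The wheel is held at (285,280) and lines up with the first mark. The middle mark, at (288,128), measures (0.543, -0.202), which is consistent. Now I'll lower it and check before releasing.

```bash
python3 -m crank '[{"dx":0,"dy":0,"dz":2,"wx":0,"wy":0,"wz":0},{"dx":0,"dy":0,"dz":4,"wx":0,"wy":0,"wz":0},{"dx":0,"dy":0,"dz":5.8,"wx":0,"wy":0,"wz":0},{"dx":0,"dy":0,"dz":7,"wx":0,"wy":0,"wz":0},{"dx":0,"dy":0,"dz":7.6,"wx":0,"wy":0,"wz":0},{"dx":0,"dy":0,"dz":8,"wx":0,"wy":0,"wz":0},{"dx":0,"dy":0,"dz":8.25,"wx":0,"wy":0,"wz":0},{"dx":0,"dy":0,"dz":8.4,"wx":0,"wy":0,"wz":0},{"dx":0,"dy":0,"dz":8.5,"wx":0,"wy":0,"wz":0},{"dx":0,"dy":0,"dz":8.5,"wx":0,"wy":0,"wz":0}]'
```

```text
t: 7.7
eef_pos: [0.6145, -0.2059, 0.0169]
ee_rot: [-3.142, 0.0, -3.141]
force: [0.8, -0.1, 1.4]
width: 0.0559
gripper_force: 20.0
```

```bash
python3 -m crank '[{"dx":0,"dy":0,"dz":0,"wx":0,"wy":0,"wz":0},{"dx":0,"dy":0,"dz":0,"wx":0,"wy":0,"wz":0},{"dx":0,"dy":0,"dz":0,"wx":0,"wy":0,"wz":0},{"dx":0,"dy":0,"dz":0,"wx":0,"wy":0,"wz":0},{"dx":0,"dy":0,"dz":-0.5,"wx":0,"wy":0,"wz":0},{"dx":0,"dy":0,"dz":-2,"wx":0,"wy":0,"wz":0},{"dx":0,"dy":0,"dz":-5,"wx":0,"wy":0,"wz":0},{"dx":0,"dy":0,"dz":-9,"wx":0,"wy":0,"wz":0},{"dx":-2,"dy":3,"dz":-13,"wx":0,"wy":0,"wz":0},{"dx":-4,"dy":7,"dz":-16,"wx":0,"wy":0,"wz":0}]' 7.5
python3 -m crank '[{"dx":-2,"dy":3,"dz":-2,"wx":0,"wy":0,"wz":0},{"dx":-4,"dy":6,"dz":-2,"wx":0,"wy":0,"wz":0},{"dx":-5.4,"dy":9,"dz":-2,"wx":0,"wy":0,"wz":0},{"dx":-5.4,"dy":10.2,"dz":-2,"wx":0,"wy":0,"wz":0},{"dx":-5.4,"dy":10.2,"dz":-2,"wx":0,"wy":0,"wz":0},{"dx":-5.4,"dy":10.2,"dz":-2,"wx":0,"wy":0,"wz":0},{"dx":-5.4,"dy":10.2,"dz":-2,"wx":0,"wy":0,"wz":0},{"dx":-5.4,"dy":10.2,"dz":-2,"wx":0,"wy":0,"wz":0},{"dx":-5.4,"dy":10.2,"dz":-2,"wx":0,"wy":0,"wz":0},{"dx":-5.4,"dy":10.2,"dz":-2,"wx":0,"wy":0,"wz":0}]'
python3 - <<'E'
from h import *
f,k=look('w4')
for d in arm.masks_of('wrist','wheel1'):
    z=0
    p,n,m=wheel(k,d['pixels'],z);print(round(d['confidence'],2),p.round(4),n,round(m))
E
```

```text
t: 8.95
eef_pos: [0.6551, -0.136, 0.1803]
ee_rot: [-3.141, 0.003, 3.14]
force: [0.1, -0.2, 0.2]
width: 0.0753
gripper_force: 0.0
t: 10.2
eef_pos: [0.7082, -0.0341, 0.1965]
ee_rot: [-3.142, -0.0, 3.141]
force: [0.1, 0.1, 0.5]
width: 0.0752
gripper_force: 0.0
10.2 [ 0.7082 -0.0341  0.1965] [-3.1416 -0.      3.1414]
0.75 [ 0.6148 -0.2109] 3476 3588
0.6 [ 0.6689 -0.0333] 2420 2491
```

View pics/w4.png

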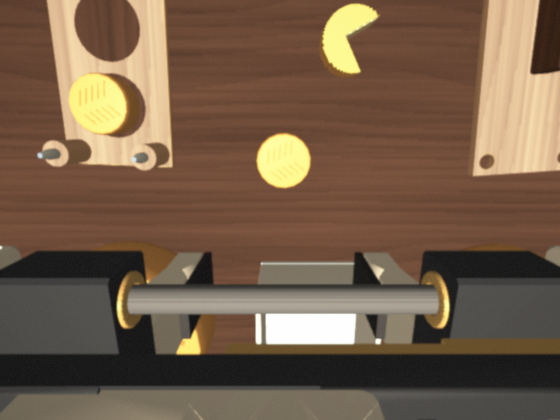

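The wrist view shows the first wheel on its mark at (98,103), with the next wheel at (284,161), clear all round. I'll take that one now.

```bash
python3 -m crank '[{"dx":1.5,"dy":0,"dz":2,"wx":0,"wy":0,"wz":0},{"dx":3,"dy":0,"dz":5,"wx":0,"wy":0,"wz":0},{"dx":4,"dy":0,"dz":9,"wx":0,"wy":0,"wz":0},{"dx":4,"dy":0,"dz":13,"wx":0,"wy":0,"wz":0},{"dx":4,"dy":0,"dz":15.5,"wx":0,"wy":0,"wz":0},{"dx":4,"dy":0,"dz":17,"wx":0,"wy":0,"wz":0},{"dx":4,"dy":0,"dz":18,"wx":0,"wy":0,"wz":0},{"dx":4,"dy":0,"dz":18.6,"wx":0,"wy":0,"wz":0},{"dx":4,"dy":0,"dz":19,"wx":0,"wy":0,"wz":0},{"dx":4,"dy":0,"dz":19,"wx":0,"wy":0,"wz":0}]'
python3 -m crank '[{"dx":0,"dy":0,"dz":0,"wx":0,"wy":0,"wz":0},{"dx":0,"dy":0,"dz":0,"wx":0,"wy":0,"wz":0},{"dx":0,"dy":0,"dz":0,"wx":0,"wy":0,"wz":0},{"dx":0,"dy":0,"dz":0,"wx":0,"wy":0,"wz":0},{"dx":0,"dy":0,"dz":0,"wx":0,"wy":0,"wz":0},{"dx":0,"dy":0,"dz":0,"wx":0,"wy":0,"wz":0},{"dx":0,"dy":0,"dz":0,"wx":0,"wy":0,"wz":0},{"dx":0,"dy":0,"dz":0,"wx":0,"wy":0,"wz":0},{"dx":0,"dy":0,"dz":0,"wx":0,"wy":0,"wz":0},{"dx":0,"dy":0,"dz":0,"wx":0,"wy":0,"wz":0}]' 5 20
```

```text
t: 11.55
eef_pos: [0.6684, -0.0338, 0.0068]
ee_rot: [3.142, 0.0, -3.142]
force: [0.3, 0.2, -0.8]
width: 0.0754
gripper_force: 0.0
t: 12.8
eef_pos: [0.6685, -0.0338, 0.0069]
ee_rot: [3.142, 0.0, -3.141]
force: [-1.1, 1.0, 5.6]
width: 0.0558
gripper_force: 20.0
```

```bash
python3 -m crank '[{"dx":0,"dy":0,"dz":-1,"wx":0,"wy":0,"wz":0},{"dx":0,"dy":0,"dz":-3.5,"wx":0,"wy":0,"wz":0},{"dx":0.3,"dy":-0.5,"dz":-6.5,"wx":0,"wy":0,"wz":0},{"dx":1.5,"dy":-2,"dz":-9,"wx":0,"wy":0,"wz":0},{"dx":4,"dy":-5,"dz":-9.5,"wx":0,"wy":0,"wz":0},{"dx":7,"dy":-9,"dz":-9.5,"wx":0,"wy":0,"wz":0},{"dx":10,"dy":-13,"dz":-9.5,"wx":0,"wy":0,"wz":0},{"dx":12,"dy":-16,"dz":-9.5,"wx":0,"wy":0,"wz":0},{"dx":12.6,"dy":-16.8,"dz":-9.5,"wx":0,"wy":0,"wz":0},{"dx":12.6,"dy":-16.8,"dz":-9.5,"wx":0,"wy":0,"wz":0}]'
python3 -m crank '[{"dx":0,"dy":0,"dz":2,"wx":0,"wy":0,"wz":0},{"dx":0,"dy":0,"dz":4,"wx":0,"wy":0,"wz":0},{"dx":0,"dy":0,"dz":5.8,"wx":0,"wy":0,"wz":0},{"dx":0,"dy":0,"dz":7,"wx":0,"wy":0,"wz":0},{"dx":0,"dy":0,"dz":7.6,"wx":0,"wy":0,"wz":0},{"dx":0,"dy":0,"dz":8,"wx":0,"wy":0,"wz":0},{"dx":0,"dy":0,"dz":8.25,"wx":0,"wy":0,"wz":0},{"dx":0,"dy":0,"dz":8.4,"wx":0,"wy":0,"wz":0},{"dx":0,"dy":0,"dz":8.5,"wx":0,"wy":0,"wz":0},{"dx":0,"dy":0,"dz":8.5,"wx":0,"wy":0,"wz":0}]'
```

```text
t: 14.05
eef_pos: [0.5421, -0.2022, 0.1018]
ee_rot: [3.142, 0.0, 3.141]
force: [-0.4, 1.0, -1.3]
width: 0.0556
gripper_force: 20.0
t: 15.3
eef_pos: [0.5424, -0.202, 0.0169]
ee_rot: [-3.142, 0.001, 3.142]
force: [-0.6, -0.2, 2.3]
width: 0.0557
gripper_force: 20.0
```

```bash
python3 -m crank '[{"dx":0,"dy":0,"dz":0,"wx":0,"wy":0,"wz":0},{"dx":0,"dy":0,"dz":0,"wx":0,"wy":0,"wz":0},{"dx":0,"dy":0,"dz":0,"wx":0,"wy":0,"wz":0},{"dx":0,"dy":0,"dz":0,"wx":0,"wy":0,"wz":0},{"dx":0,"dy":0,"dz":-0.5,"wx":0,"wy":0,"wz":0},{"dx":0,"dy":0,"dz":-2,"wx":0,"wy":0,"wz":0},{"dx":0,"dy":0,"dz":-5,"wx":0,"wy":0,"wz":0},{"dx":0,"dy":0,"dz":-9,"wx":0,"wy":0,"wz":0},{"dx":1,"dy":3,"dz":-13,"wx":0,"wy":0,"wz":0},{"dx":2,"dy":7,"dz":-16,"wx":0,"wy":0,"wz":0}]' 7.5
python3 -m crank '[{"dx":1,"dy":4,"dz":-2,"wx":0,"wy":0,"wz":0},{"dx":2,"dy":8,"dz":-2,"wx":0,"wy":0,"wz":0},{"dx":3,"dy":12,"dz":-2,"wx":0,"wy":0,"wz":0},{"dx":3.4,"dy":14,"dz":-2,"wx":0,"wy":0,"wz":0},{"dx":3.4,"dy":14,"dz":-2,"wx":0,"wy":0,"wz":0},{"dx":3.4,"dy":14,"dz":-2,"wx":0,"wy":0,"wz":0},{"dx":3.4,"dy":14,"dz":-2,"wx":0,"wy":0,"wz":0},{"dx":3.4,"dy":14,"dz":-2,"wx":0,"wy":0,"wz":0},{"dx":3.4,"dy":14,"dz":-2,"wx":0,"wy":0,"wz":0},{"dx":3.4,"dy":14,"dz":-2,"wx":0,"wy":0,"wz":0}]'
python3 - <<'E'
from h import *
f,k=look('w5')
for d in arm.masks_of('wrist','wheel1'):
    p,n,m=wheel(k,d['pixels'],0);print(round(d['confidence'],2),p.round(4),n,round(m))
print(proj(k,[[.448,.008,.03]]))
E
```

```text
t: 16.55
eef_pos: [0.5225, -0.1318, 0.1795]
ee_rot: [-3.141, 0.003, 3.14]
force: [1.1, 1.3, 0.7]
width: 0.0752
gripper_force: 0.0
t: 17.8
eef_pos: [0.4882, 0.0079, 0.1965]
ee_rot: [-3.142, -0.0, 3.141]
force: [-0.0, -0.4, 0.7]
width: 0.0753
gripper_force: 0.0
17.8 [0.4882 0.0079 0.1965] [-3.1415e+00 -2.0000e-04  3.1413e+00]
0.89 [ 0.5353 -0.2052] 1459 2787
0.72 [0.4488 0.0103] 2353 2491
[[282.39680019 159.64518955]]
```

```bash
python3 -m crank '[{"dx":1.5,"dy":0.1,"dz":2,"wx":0,"wy":0,"wz":0},{"dx":3,"dy":0.1,"dz":5,"wx":0,"wy":0,"wz":0},{"dx":4,"dy":0.1,"dz":9,"wx":0,"wy":0,"wz":0},{"dx":4,"dy":0.1,"dz":13,"wx":0,"wy":0,"wz":0},{"dx":4,"dy":0.1,"dz":15.5,"wx":0,"wy":0,"wz":0},{"dx":4,"dy":0.1,"dz":17,"wx":0,"wy":0,"wz":0},{"dx":4,"dy":0.1,"dz":18,"wx":0,"wy":0,"wz":0},{"dx":4,"dy":0.1,"dz":18.6,"wx":0,"wy":0,"wz":0},{"dx":4,"dy":0.1,"dz":19,"wx":0,"wy":0,"wz":0},{"dx":4,"dy":0.1,"dz":19,"wx":0,"wy":0,"wz":0}]'
python3 -m crank '[{"dx":0,"dy":0,"dz":0,"wx":0,"wy":0,"wz":0},{"dx":0,"dy":0,"dz":0,"wx":0,"wy":0,"wz":0},{"dx":0,"dy":0,"dz":0,"wx":0,"wy":0,"wz":0},{"dx":0,"dy":0,"dz":0,"wx":0,"wy":0,"wz":0},{"dx":0,"dy":0,"dz":0,"wx":0,"wy":0,"wz":0},{"dx":0,"dy":0,"dz":0,"wx":0,"wy":0,"wz":0},{"dx":0,"dy":0,"dz":0,"wx":0,"wy":0,"wz":0},{"dx":0,"dy":0,"dz":0,"wx":0,"wy":0,"wz":0},{"dx":0,"dy":0,"dz":0,"wx":0,"wy":0,"wz":0},{"dx":0,"dy":0,"dz":0,"wx":0,"wy":0,"wz":0}]' 5 20
```

```text
t: 19.15
eef_pos: [0.4483, 0.0091, 0.0067]
ee_rot: [3.142, 0.0, -3.141]
force: [-0.1, 0.6, 0.1]
width: 0.0752
gripper_force: 0.0
t: 20.4
eef_pos: [0.4485, 0.0092, 0.0068]
ee_rot: [3.141, 0.0, -3.141]
force: [-0.4, 0.4, 5.8]
width: 0.0552
gripper_force: 20.0
```

```bash
python3 -m crank '[{"dx":0,"dy":0,"dz":-1,"wx":0,"wy":0,"wz":0},{"dx":0,"dy":0,"dz":-3.5,"wx":0,"wy":0,"wz":0},{"dx":0,"dy":-0.5,"dz":-6.5,"wx":0,"wy":0,"wz":0},{"dx":-0.2,"dy":-2.5,"dz":-9,"wx":0,"wy":0,"wz":0},{"dx":-0.6,"dy":-6,"dz":-9.5,"wx":0,"wy":0,"wz":0},{"dx":-1.1,"dy":-11,"dz":-9.5,"wx":0,"wy":0,"wz":0},{"dx":-1.7,"dy":-16,"dz":-9.5,"wx":0,"wy":0,"wz":0},{"dx":-2.2,"dy":-19.6,"dz":-9.5,"wx":0,"wy":0,"wz":0},{"dx":-2.2,"dy":-20.8,"dz":-9.5,"wx":0,"wy":0,"wz":0},{"dx":-2.2,"dy":-20.8,"dz":-9.5,"wx":0,"wy":0,"wz":0}]'
python3 -m crank '[{"dx":0,"dy":0,"dz":2,"wx":0,"wy":0,"wz":0},{"dx":0,"dy":0,"dz":4,"wx":0,"wy":0,"wz":0},{"dx":0,"dy":0,"dz":5.8,"wx":0,"wy":0,"wz":0},{"dx":0,"dy":0,"dz":7,"wx":0,"wy":0,"wz":0},{"dx":0,"dy":0,"dz":7.6,"wx":0,"wy":0,"wz":0},{"dx":0,"dy":0,"dz":8,"wx":0,"wy":0,"wz":0},{"dx":0,"dy":0,"dz":8.25,"wx":0,"wy":0,"wz":0},{"dx":0,"dy":0,"dz":8.4,"wx":0,"wy":0,"wz":0},{"dx":0,"dy":0,"dz":8.5,"wx":0,"wy":0,"wz":0},{"dx":0,"dy":0,"dz":8.5,"wx":0,"wy":0,"wz":0}]'
```

```text
t: 21.65
eef_pos: [0.4698, -0.1993, 0.1015]
ee_rot: [3.141, -0.001, 3.14]
force: [0.4, -0.9, -0.8]
width: 0.0551
gripper_force: 20.0
t: 22.9
eef_pos: [0.4704, -0.199, 0.0169]
ee_rot: [-3.142, 0.0, -3.142]
force: [-1.3, 1.1, 2.3]
width: 0.0551
gripper_force: 20.0
```

```bash
python3 -m crank '[{"dx":0,"dy":0,"dz":0,"wx":0,"wy":0,"wz":0},{"dx":0,"dy":0,"dz":0,"wx":0,"wy":0,"wz":0},{"dx":0,"dy":0,"dz":0,"wx":0,"wy":0,"wz":0},{"dx":0,"dy":0,"dz":0,"wx":0,"wy":0,"wz":0},{"dx":0,"dy":0,"dz":-0.5,"wx":0,"wy":0,"wz":0},{"dx":0,"dy":0,"dz":-2,"wx":0,"wy":0,"wz":0},{"dx":0,"dy":0,"dz":-5,"wx":0,"wy":0,"wz":0},{"dx":0,"dy":0,"dz":-9,"wx":0,"wy":0,"wz":0},{"dx":-3,"dy":0,"dz":-13,"wx":0,"wy":0,"wz":0},{"dx":-7,"dy":0,"dz":-17,"wx":0,"wy":0,"wz":0}]' 7.5
python3 -m crank '[{"dx":-4,"dy":0,"dz":-4,"wx":0,"wy":0,"wz":0},{"dx":-8,"dy":0,"dz":-8,"wx":0,"wy":0,"wz":0},{"dx":-11,"dy":0,"dz":-11,"wx":0,"wy":0,"wz":0},{"dx":-12,"dy":0,"dz":-12,"wx":0,"wy":0,"wz":0},{"dx":-12,"dy":0,"dz":-12,"wx":0,"wy":0,"wz":0},{"dx":-12,"dy":0,"dz":-12,"wx":0,"wy":0,"wz":0},{"dx":-12,"dy":0,"dz":-12,"wx":0,"wy":0,"wz":0},{"dx":-12,"dy":0,"dz":-12,"wx":0,"wy":0,"wz":0},{"dx":-12,"dy":0,"dz":-12,"wx":0,"wy":0,"wz":0},{"dx":-12,"dy":0,"dz":-12,"wx":0,"wy":0,"wz":0}]'
python3 - <<'E'
from h import *
f,k=look('w6')
for d in arm.masks_of('wrist','wheel1'):
    p,n,m=wheel(k,d['pixels'],.01);print(round(d['confidence'],2),p.round(4),n,round(m))
for x in(-.118,.118):
  for y in (-.041,.041):
    c,s=np.cos(-.0428),np.sin(-.0428);print(proj(k,[[.5425+c*x-s*y,-.2026+s*x+c*y,.068]]).round(1))
E
```

```text
t: 24.15
eef_pos: [0.5405, -0.199, 0.19]
ee_rot: [-3.142, 0.002, 3.142]
force: [2.1, -0.6, -0.7]
width: 0.075
gripper_force: 0.0
t: 25.4
eef_pos: [0.6602, -0.1989, 0.3065]
ee_rot: [3.142, -0.0, -3.142]
force: [0.7, -0.6, -0.1]
width: 0.0749
gripper_force: 0.0
25.4 [ 0.6602 -0.1989  0.3065] [ 3.1416 -0.     -3.1415]
0.97 [ 0.4721 -0.1988] 2000 2234
0.93 [ 0.5434 -0.2019] 1770 1762
0.55 [ 0.6155 -0.2053] 1377 1496
[[244.6 -37.5]]
[[322.7 -33.6]]
[[242.6 185. ]]
[[308.2 187.8]]
```

View pics/w6.png

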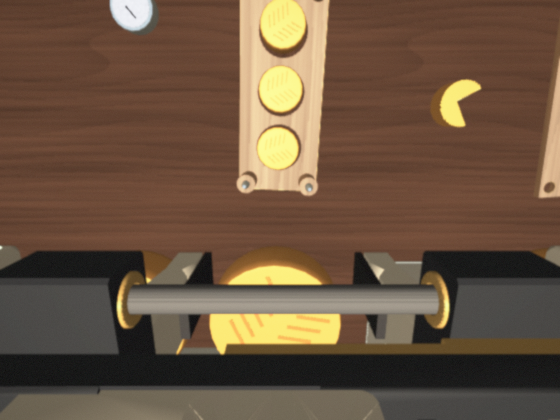

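All three wheels sit on their marks, at (283,24), (281,88) and (278,148). The far pins are at about (246,184) and (310,187), slightly right of my prediction, so I'll check them at larger scale.

```bash
python3 - <<'E'
from h import *
k=arm.calibration('wrist')
Tc=np.eye(4);s=arm.get_state()
from scipy.spatial.transform import Rotation as R
def T(p,r): M=np.eye(4);M[:3,:3]=R.from_euler('xyz',r).as_matrix();M[:3,3]=p;return M
X=np.linalg.inv(T(s['eef_pos'],s['ee_rot']))@k['world_from_camera'];np.save('X.npy',X)
k2=dict(k);k2['world_from_camera']=T([.5712,-.3187,.2713],[3.1415,-.0003,-3.1393])@X
c,sn=np.cos(-.0428),np.sin(-.0428);tiles=[]
for nm,kk in(('w6',k),('w2',k2)):
    im=cv2.imread(f'pics/{nm}.png')
    for x in(-.118,.118):
      for y in (-.041,.041):
        u,v=proj(kk,[[.5425+c*x-sn*y,-.2026+sn*x+c*y,.068]])[0]
        if v<20: continue
        x0,y0=int(u)-20,int(v)-20;t=cv2.resize(im[y0:y0+40,x0:x0+40],(240,240),interpolation=cv2.INTER_NEAREST)
        for z,col in((.068,(0,0,255)),(.048,(255,0,0))):
            q=(proj(kk,[[.5425+c*x-sn*y,-.2026+sn*x+c*y,z]])[0]+.5-[x0,y0])*6
            cv2.drawMarker(t,(int(q[0]),int(q[1])),col,cv2.MARKER_CROSS,12,1)
        tiles.append(t);print(nm,x,y,x0,y0)
cv2.imwrite('pics/pins.png',np.vstack([np.hstack(tiles[:3]),np.hstack(tiles[3:6])]))
E
```

```text
w6 0.118 -0.041 222 164
w6 0.118 0.041 288 167
w2 -0.118 -0.041 341 28
w2 -0.118 0.041 421 32
w2 0.118 -0.041 319 242
w2 0.118 0.041 386 245
```

View pics/pins.png

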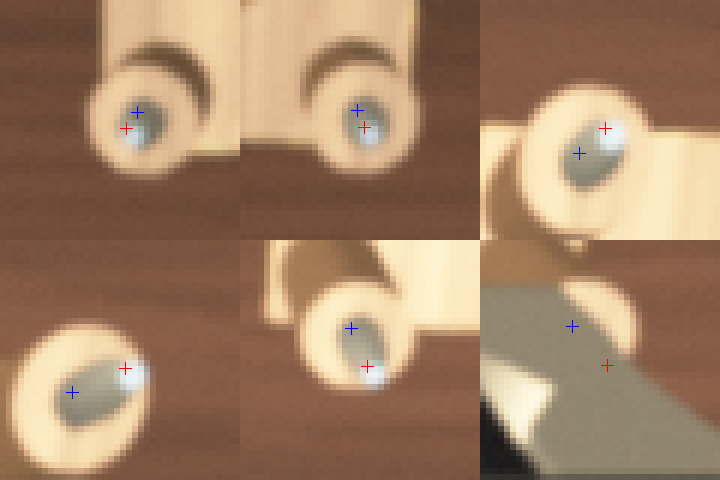

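The model matches the pins to within about 1 px, which puts the stand centre near (0.5434, -0.2017) with yaw -2.45°. Next I'll measure the shelf.

```bash
python3 -m crank '[{"dx":1,"dy":4,"dz":0,"wx":0,"wy":0,"wz":0},{"dx":2,"dy":9,"dz":0,"wx":0,"wy":0,"wz":0},{"dx":3,"dy":15,"dz":0,"wx":0,"wy":0,"wz":0},{"dx":4,"dy":21,"dz":1,"wx":0,"wy":0,"wz":0},{"dx":5,"dy":27,"dz":2,"wx":0,"wy":0,"wz":0},{"dx":6.5,"dy":33,"dz":3,"wx":0,"wy":0,"wz":0},{"dx":8,"dy":38,"dz":3,"wx":0,"wy":0,"wz":0},{"dx":8.5,"dy":41,"dz":3,"wx":0,"wy":0,"wz":0},{"dx":8.5,"dy":41.6,"dz":3,"wx":0,"wy":0,"wz":0},{"dx":8.5,"dy":41.6,"dz":3,"wx":0,"wy":0,"wz":0}]'
python3 - <<'E'
from h import *
f,k=look('w7')
for d in arm.masks_of('wrist','shelf')[:1]:
    for b in blobs(k,f,d['pixels'],.01,170,25): print(b)
E
```

```text
t: 26.75
eef_pos: [0.5753, 0.2171, 0.2765]
ee_rot: [-3.141, -0.0, -3.141]
force: [-0.3, -0.4, 0.5]
width: 0.0748
gripper_force: 0.0
26.75 [0.5753 0.2171 0.2765] [-3.1414e+00 -2.0000e-04 -3.1410e+00]
(119, [308.7, 64.3], [0.4311, 0.2483, 0.01])
(119, [241.3, 69.3], [0.4366, 0.1665, 0.01])
(892, [281.4, 166.5], [0.5542, 0.2151, 0.01])
(65, [316.1, 246.3], [0.6662, 0.2638, 0.01])
(69, [258.4, 250.0], [0.6719, 0.1825, 0.01])
```

View pics/w7.png

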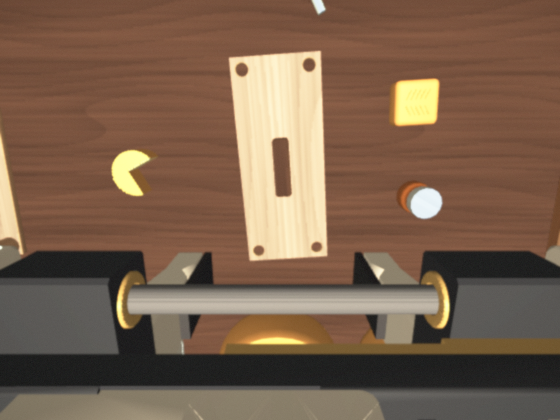

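The shelf is clear, with holes at (242,69), (309,64), (258,250) and (316,246). Their spacings of 0.2356 and 0.082 m match the 236 x 82 mm given. The centre is (0.5514, 0.2153) with yaw 3.8°, so I'll grasp the grip.

```bash
python3 -m crank '[{"dx":1,"dy":-0.1,"dz":3,"wx":0,"wy":0,"wz":-1},{"dx":2,"dy":-0.2,"dz":8,"wx":0,"wy":0,"wz":-2},{"dx":2.4,"dy":-0.2,"dz":13,"wx":0,"wy":0,"wz":-3},{"dx":2.4,"dy":-0.2,"dz":17,"wx":0,"wy":0,"wz":-3.8},{"dx":2.4,"dy":-0.2,"dz":20,"wx":0,"wy":0,"wz":-3.8},{"dx":2.4,"dy":-0.2,"dz":22.5,"wx":0,"wy":0,"wz":-3.8},{"dx":2.4,"dy":-0.2,"dz":24,"wx":0,"wy":0,"wz":-3.8},{"dx":2.4,"dy":-0.2,"dz":25.2,"wx":0,"wy":0,"wz":-3.8},{"dx":2.4,"dy":-0.2,"dz":26,"wx":0,"wy":0,"wz":-3.8},{"dx":2.4,"dy":-0.2,"dz":26,"wx":0,"wy":0,"wz":-3.8}]'
python3 -m crank '[{"dx":0,"dy":0,"dz":0,"wx":0,"wy":0,"wz":0},{"dx":0,"dy":0,"dz":0,"wx":0,"wy":0,"wz":0},{"dx":0,"dy":0,"dz":0,"wx":0,"wy":0,"wz":0},{"dx":0,"dy":0,"dz":0,"wx":0,"wy":0,"wz":0},{"dx":0,"dy":0,"dz":0,"wx":0,"wy":0,"wz":0},{"dx":0,"dy":0,"dz":0,"wx":0,"wy":0,"wz":0},{"dx":0,"dy":0,"dz":0,"wx":0,"wy":0,"wz":0},{"dx":0,"dy":0,"dz":0,"wx":0,"wy":0,"wz":0},{"dx":0,"dy":0,"dz":0,"wx":0,"wy":0,"wz":0},{"dx":0,"dy":0,"dz":0,"wx":0,"wy":0,"wz":0}]' 1.6 45
python3 -m crank '[{"dx":0,"dy":0,"dz":0,"wx":0,"wy":0,"wz":0},{"dx":0,"dy":0,"dz":0,"wx":0,"wy":0,"wz":0},{"dx":0,"dy":0,"dz":0,"wx":0,"wy":0,"wz":0},{"dx":0,"dy":0,"dz":0,"wx":0,"wy":0,"wz":0},{"dx":0,"dy":0,"dz":0,"wx":0,"wy":0,"wz":0},{"dx":0,"dy":0,"dz":0,"wx":0,"wy":0,"wz":0},{"dx":0,"dy":0,"dz":0,"wx":0,"wy":0,"wz":0},{"dx":0,"dy":0,"dz":0,"wx":0,"wy":0,"wz":0},{"dx":0,"dy":0,"dz":0,"wx":0,"wy":0,"wz":0},{"dx":0,"dy":0,"dz":0,"wx":0,"wy":0,"wz":0}]'
```

```text
t: 28.1
eef_pos: [0.5512, 0.215, 0.0164]
ee_rot: [-3.141, -0.0, -3.075]
force: [0.0, 0.8, 0.3]
width: 0.0747
gripper_force: 0.0
t: 29.35
eef_pos: [0.5513, 0.2152, 0.0166]
ee_rot: [3.141, 0.0, -3.075]
force: [-0.2, 1.6, 0.1]
width: 0.0198
gripper_force: 45.0
t: 30.6
eef_pos: [0.5513, 0.2151, 0.0166]
ee_rot: [3.142, 0.0, -3.075]
force: [0.7, 1.9, -1.3]
width: 0.0197
gripper_force: 45.0
```

```bash
python3 -m crank '[{"dx":0,"dy":0,"dz":-0.5,"wx":0,"wy":0,"wz":0},{"dx":0,"dy":0,"dz":-2,"wx":0,"wy":0,"wz":0},{"dx":0,"dy":0,"dz":-4.5,"wx":0,"wy":0,"wz":0},{"dx":0,"dy":0,"dz":-7.5,"wx":0,"wy":0,"wz":0},{"dx":0,"dy":0,"dz":-10,"wx":0,"wy":0,"wz":0},{"dx":0.1,"dy":-1,"dz":-12,"wx":0,"wy":0,"wz":0},{"dx":0.3,"dy":-3,"dz":-13,"wx":0,"wy":0,"wz":0.5},{"dx":0.5,"dy":-6,"dz":-13,"wx":0,"wy":0,"wz":1},{"dx":0.8,"dy":-9,"dz":-13,"wx":0,"wy":0,"wz":2},{"dx":1.1,"dy":-12.5,"dz":-13,"wx":0,"wy":0,"wz":3}]'
python3 - <<'E'
from h import *
s=arm.get_state();p=s['eef_pos'];y=s['ee_rot'][2];d=np.array([.5434,-.2017])-p[:2]
print(np.r_[d@[np.cos(y),np.sin(y)],d@[np.sin(y),-np.cos(y)]]*100, np.degrees(y),s['moment'])
E
```

```text
t: 31.85
eef_pos: [0.5477, 0.0878, 0.1465]
ee_rot: [-3.141, -0.001, -3.129]
force: [1.0, 0.0, -3.3]
width: 0.0198
gripper_force: 45.0
[  0.80973841 -28.93772291] -179.25282099883077 [-0.03103615 -0.10710035  0.0284947 ]
```

```bash
python3 -m crank '[{"dx":0.1,"dy":-3.5,"dz":0,"wx":0,"wy":0,"wz":0.5},{"dx":0.2,"dy":-7.5,"dz":0,"wx":0,"wy":0,"wz":1},{"dx":0.3,"dy":-11.5,"dz":0,"wx":0,"wy":0,"wz":1.5},{"dx":0.5,"dy":-15.5,"dz":0,"wx":0,"wy":0,"wz":2},{"dx":0.6,"dy":-19.5,"dz":0,"wx":0,"wy":0,"wz":2.5},{"dx":0.7,"dy":-23.5,"dz":0,"wx":0,"wy":0,"wz":3},{"dx":0.8,"dy":-26.5,"dz":0,"wx":0,"wy":0,"wz":3.2},{"dx":0.9,"dy":-28.3,"dz":0,"wx":0,"wy":0,"wz":3.2},{"dx":0.9,"dy":-29,"dz":0,"wx":0,"wy":0,"wz":3.2},{"dx":0.9,"dy":-29,"dz":0,"wx":0,"wy":0,"wz":3.2}]'
python3 -m crank '[{"dx":0,"dy":0,"dz":0.5,"wx":0,"wy":0,"wz":0},{"dx":0,"dy":0,"dz":1,"wx":0,"wy":0,"wz":0},{"dx":0,"dy":0,"dz":1.5,"wx":0,"wy":0,"wz":0},{"dx":0,"dy":0,"dz":2,"wx":0,"wy":0,"wz":0},{"dx":0,"dy":0,"dz":2.5,"wx":0,"wy":0,"wz":0},{"dx":0,"dy":0,"dz":3,"wx":0,"wy":0,"wz":0},{"dx":0,"dy":0,"dz":3.5,"wx":0,"wy":0,"wz":0},{"dx":0,"dy":0,"dz":3.5,"wx":0,"wy":0,"wz":0},{"dx":0,"dy":0,"dz":3.5,"wx":0,"wy":0,"wz":0},{"dx":0,"dy":0,"dz":3.5,"wx":0,"wy":0,"wz":0}]'
python3 - <<'E'
from h import *
f,k=look('w8');s=arm.get_state();p=s['eef_pos'];y=s['ee_rot'][2];d=np.array([.5434,-.2017])-p[:2]
print(np.r_[d@[np.cos(y),np.sin(y)],d@[np.sin(y),-np.cos(y)]]*100, np.degrees(y),s['moment'])
E
```

```text
t: 33.1
eef_pos: [0.5434, -0.2005, 0.1465]
ee_rot: [3.141, -0.0, 3.099]
force: [0.0, 1.1, -3.1]
width: 0.0196
gripper_force: 45.0
t: 34.35
eef_pos: [0.5438, -0.2005, 0.1118]
ee_rot: [-3.142, 0.0, 3.1]
force: [0.3, -0.2, -3.4]
width: 0.0201
gripper_force: 45.0
34.35 [ 0.5438 -0.2005  0.1118] [-3.1416e+00  5.0000e-04  3.0998e+00]
[ 0.03088928 -0.12384426] 177.60488169257036 [-0.02481187 -0.0137444  -0.01924295]
```

View pics/w8.png

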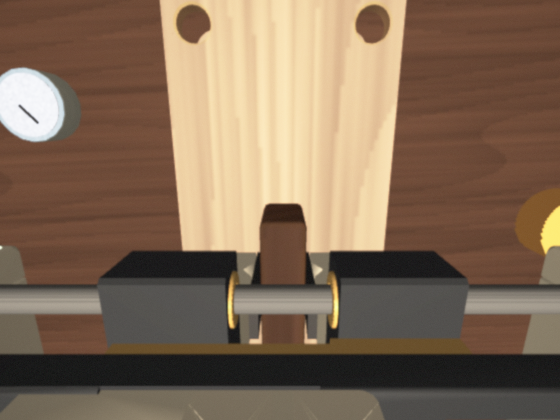

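The board is held level above the stand, with its -x holes at (193,23) and (373,23). The pins can't be seen through them from this angle, so I'll measure the held holes against the pin positions.

```bash
python3 - <<'E'
from h import *
f=cv2.imread('pics/w8.png')[:,:,::-1];k=arm.calibration('wrist');zt=.0952+.01
g=f.max(2);H=[]
for u,v in((193,23),(373,23)):
    c=g[0:50,u-30:u+30];t,b=cv2.threshold(c,0,255,cv2.THRESH_BINARY_INV|cv2.THRESH_OTSU)
    n,l,st,ce=cv2.connectedComponentsWithStats(b,connectivity=4);i=l[v,30]
    (x,y),(w,h),an=cv2.fitEllipse(max(cv2.findContours((l==i).astype(np.uint8),0,1)[0],key=len));print(st[i],x,y,w,h,t)
    x+=u-30;H.append(back(k,[x,y],zt)[0,:2]);print(H[-1].round(4),'by model')
H=np.array(H);d=H[1]-H[0];print('width',np.hypot(*d),'yaw',np.degrees(np.arctan2(-d[0],d[1])))
yaw=np.arctan2(-d[0],d[1]);print('centre from holes',(H.mean(0)+.118*np.array([np.cos(yaw),np.sin(yaw)])).round(4))
ft=arm.grab_frame('top');kt=arm.calibration('top')
for q in('shelf','stand'):
    for dd in arm.mark_of('top',q)[:1]: print(q,np.round(dd['centre'],4),dd['confidence'])
E
```

```text
[ 13   4  35  39 982] 29.292579650878906 22.83285903930664 32.79157257080078 36.84931564331055 174.0
[ 0.4239 -0.2363] by model
[  13    5   34   38 1016] 29.497785568237305 23.25986099243164 32.936279296875 37.5069465637207 174.0
[ 0.4275 -0.1543] by model
width 0.08213693085929742 yaw -2.508603591765463
centre from holes [ 0.5436 -0.2005]
```

```bash
python3 -m crank '[{"dx":0,"dy":-0.1,"dz":0.4,"wx":0,"wy":0,"wz":0},{"dx":0,"dy":-0.1,"dz":1,"wx":0,"wy":0,"wz":0},{"dx":0,"dy":-0.1,"dz":1.6,"wx":0,"wy":0,"wz":0},{"dx":0,"dy":-0.1,"dz":2.2,"wx":0,"wy":0,"wz":0},{"dx":0,"dy":-0.1,"dz":2.6,"wx":0,"wy":0,"wz":0},{"dx":0,"dy":-0.1,"dz":2.9,"wx":0,"wy":0,"wz":0},{"dx":0,"dy":-0.1,"dz":3.2,"wx":0,"wy":0,"wz":0},{"dx":0,"dy":-0.1,"dz":3.5,"wx":0,"wy":0,"wz":0},{"dx":0,"dy":-0.1,"dz":3.7,"wx":0,"wy":0,"wz":0},{"dx":0,"dy":-0.1,"dz":3.7,"wx":0,"wy":0,"wz":0}]'
python3 - <<'E'
from h import *
s=arm.get_state();print(s['moment'],s['eef_pos'])
f,k=look('w9')
E
```

```text
t: 35.8
eef_pos: [0.5435, -0.2015, 0.0745]
ee_rot: [-3.142, -0.0, 3.1]
force: [0.7, 1.4, -2.4]
width: 0.02
gripper_force: 45.0
[-0.00829454  0.03382939 -0.00502722] [ 0.54349694 -0.20145698  0.07445126]
35.8 [ 0.5435 -0.2015  0.0745] [-3.1416e+00 -2.0000e-04  3.0998e+00]
```

View pics/w9.png

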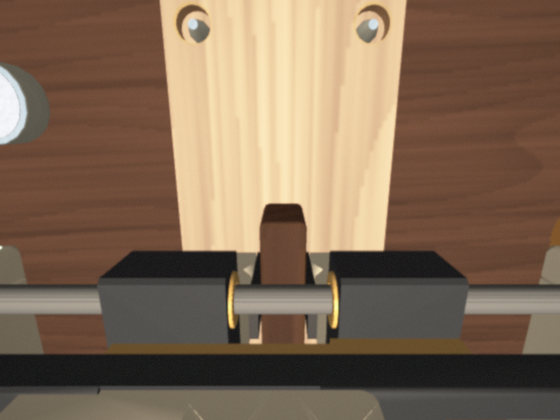

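The pins at (197,29) and (369,29) are inside both visible holes and there is no contact force. I'll lower the last 10 mm gently.

```bash
python3 -m crank '[{"dx":0,"dy":0,"dz":0.2,"wx":0,"wy":0,"wz":0},{"dx":0,"dy":0,"dz":0.4,"wx":0,"wy":0,"wz":0},{"dx":0,"dy":0,"dz":0.6,"wx":0,"wy":0,"wz":0},{"dx":0,"dy":0,"dz":0.7,"wx":0,"wy":0,"wz":0},{"dx":0,"dy":0,"dz":0.8,"wx":0,"wy":0,"wz":0},{"dx":0,"dy":0,"dz":0.85,"wx":0,"wy":0,"wz":0},{"dx":0,"dy":0,"dz":0.9,"wx":0,"wy":0,"wz":0},{"dx":0,"dy":0,"dz":0.95,"wx":0,"wy":0,"wz":0},{"dx":0,"dy":0,"dz":0.98,"wx":0,"wy":0,"wz":0},{"dx":0,"dy":0,"dz":0.98,"wx":0,"wy":0,"wz":0}]'
```

```text
t: 37.1
eef_pos: [0.5436, -0.2014, 0.0648]
ee_rot: [3.142, 0.0, 3.1]
force: [-0.3, 0.6, -3.2]
width: 0.0196
gripper_force: 45.0
```

```bash
python3 -m crank '[{"dx":0,"dy":0,"dz":0.02,"wx":0,"wy":0,"wz":0},{"dx":0,"dy":0,"dz":0.04,"wx":0,"wy":0,"wz":0},{"dx":0,"dy":0,"dz":0.05,"wx":0,"wy":0,"wz":0},{"dx":0,"dy":0,"dz":0.05,"wx":0,"wy":0,"wz":0},{"dx":0,"dy":0,"dz":0.05,"wx":0,"wy":0,"wz":0},{"dx":0,"dy":0,"dz":0.05,"wx":0,"wy":0,"wz":0},{"dx":0,"dy":0,"dz":0.05,"wx":0,"wy":0,"wz":0},{"dx":0,"dy":0,"dz":0.05,"wx":0,"wy":0,"wz":0},{"dx":0,"dy":0,"dz":0.05,"wx":0,"wy":0,"wz":0},{"dx":0,"dy":0,"dz":0.05,"wx":0,"wy":0,"wz":0}]'
```

```text
t: 38.35
eef_pos: [0.5436, -0.2015, 0.0645]
ee_rot: [-3.142, 0.0, 3.1]
force: [-2.7, 0.8, 4.3]
width: 0.02
gripper_force: 45.0
```

```bash
python3 -m crank '[{"dx":0,"dy":0,"dz":0,"wx":0,"wy":0,"wz":0},{"dx":0,"dy":0,"dz":0,"wx":0,"wy":0,"wz":0},{"dx":0,"dy":0,"dz":0,"wx":0,"wy":0,"wz":0},{"dx":0,"dy":0,"dz":0,"wx":0,"wy":0,"wz":0},{"dx":0,"dy":0,"dz":0,"wx":0,"wy":0,"wz":0},{"dx":0,"dy":0,"dz":-0.5,"wx":0,"wy":0,"wz":0},{"dx":0,"dy":0,"dz":-2,"wx":0,"wy":0,"wz":0},{"dx":0,"dy":0,"dz":-5,"wx":0,"wy":0,"wz":0},{"dx":0,"dy":0,"dz":-9,"wx":0,"wy":0,"wz":0},{"dx":-2,"dy":0,"dz":-13,"wx":0,"wy":0,"wz":0}]' 4
python3 -m crank '[{"dx":-2,"dy":0,"dz":-4,"wx":0,"wy":0,"wz":0},{"dx":-4,"dy":0,"dz":-8,"wx":0,"wy":0,"wz":0},{"dx":-5,"dy":0,"dz":-11,"wx":0,"wy":0,"wz":0},{"dx":-5,"dy":0,"dz":-13,"wx":0,"wy":0,"wz":0},{"dx":-5,"dy":0,"dz":-13,"wx":0,"wy":0,"wz":0},{"dx":-5,"dy":0,"dz":-13,"wx":0,"wy":0,"wz":0},{"dx":-5,"dy":0,"dz":-13,"wx":0,"wy":0,"wz":0},{"dx":-5,"dy":0,"dz":-13,"wx":0,"wy":0,"wz":0},{"dx":-5,"dy":0,"dz":-13,"wx":0,"wy":0,"wz":0},{"dx":-5,"dy":0,"dz":-13,"wx":0,"wy":0,"wz":0}]'
python3 - <<'E'
from h import *
a,k=look('w10');b=arm.grab_frame('side')
b=cv2.resize(b[120:240,220:400],(800,533))
cv2.imwrite('pics/side1.png',b[:,:,::-1])
E
```

```text
t: 39.6
eef_pos: [0.563, -0.2023, 0.1972]
ee_rot: [3.142, 0.001, 3.1]
force: [1.4, -1.1, -0.5]
width: 0.0399
gripper_force: 0.0
t: 40.85
eef_pos: [0.6135, -0.2044, 0.3241]
ee_rot: [3.142, -0.0, 3.1]
force: [0.3, 0.0, -0.0]
width: 0.0403
gripper_force: 0.0
40.85 [ 0.6135 -0.2044  0.3241] [ 3.1416e+00 -2.0000e-04  3.0998e+00]
```

View pics/w10.png

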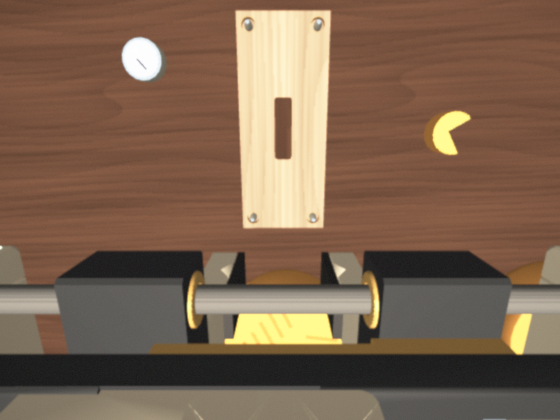

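View pics/side1.png

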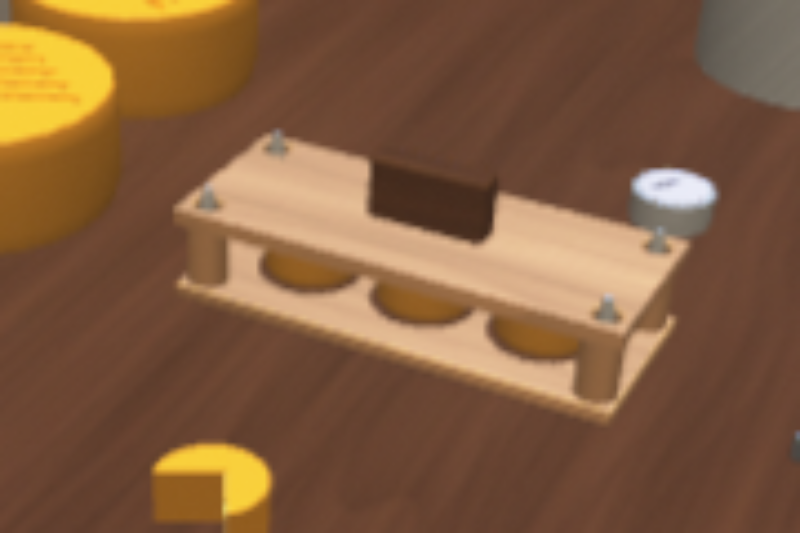

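In the wrist view all four pins stand through their holes, at (248,24), (318,24), (253,217) and (313,217). In the side view the board rests level on all four posts with the three wheels beneath, and the cut wheel is untouched. I'm handing in.

```bash
python3 -c "
from station import arm
print(arm.job_done())"
```

```text
the job is handed in; nothing more can be done
None
```

The job is handed in at about 41 s of the 115 s allowed: the three whole wheels are on their marks to within about 1 mm, the shelf rests level on all four posts with its pins through the holes, and I never touched the cut wheel or the square cheese.

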